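# Match the centrifuge adapter and free it from its chute

## Task

Make up a pair for the centrifuge: find the adapter in the chute rack that has the same shape as the sample on the blue mat, nudge it back up its lane until it is clear of the hold-down rail, then lift it out. Stand it gently, upright, on the free half of the mat beside the sample, and let go. Leave the sample, all the other adapters, the bottle, the beaker and the jar where they are.

Things in the scene. Friction and masses are not known exactly. Their poses are not given: they have to be found in the camera images.
- part_round: Beige centrifuge adapter in the rack, lane varies; its x axis points up the lane within 0.2 rad. ROUND: cylinder 52 mm across, 6 dark bores. Sides upright, 40 mm high; central steel lifting pin, 10 in diameter, top 66 above the underside. Origin: centre of underside; z up the pin. 100 to 200 g.
- part_square: Beige centrifuge adapter in the rack, lane varies; its x axis points up the lane within 0.2 rad. SQUARE: 46 x 46 mm block, sides normal to its x and y axes, 4 bores. Sides upright, 40 mm high; central steel lifting pin, 10 in diameter, top 66 above the underside. Origin: centre of underside; z up the pin. 100 to 200 g.
- part_trilobe: Beige centrifuge adapter in the rack, lane varies; its x axis points up the lane within 0.2 rad. TRILOBE: three lobes 27 mm wide, one along its +x axis, others at 120 degrees, reaching 29 from the centre, 3 bores. Sides upright, 40 mm high; central steel lifting pin, 10 in diameter, top 66 above the underside. Origin: centre of underside; z up the pin. 100 to 200 g.
- part_oblong: Beige centrifuge adapter in the rack, lane varies; its x axis points up the lane within 0.2 rad. OBLONG: 60 mm long along its x axis, 34 wide, round ends, 2 bores. Sides upright, 40 mm high; central steel lifting pin, 10 in diameter, top 66 above the underside. Origin: centre of underside; z up the pin. 100 to 200 g.
- sample_round: Loose adapter just like part_round (same shape, sizes, origin, axes). If it stands on the blue mat it is the sample; the three other sample_ adapters stand in the white tray and do not matter for the job.
- sample_square: Loose adapter just like part_square (same shape, sizes, origin, axes). If it stands on the blue mat it is the sample; the three other sample_ adapters stand in the white tray and do not matter for the job.
- sample_trilobe: Loose adapter just like part_trilobe (same shape, sizes, origin, axes). If it stands on the blue mat it is the sample; the three other sample_ adapters stand in the white tray and do not matter for the job.
- sample_oblong: Loose adapter just like part_oblong (same shape, sizes, origin, axes). If it stands on the blue mat it is the sample; the three other sample_ adapters stand in the white tray and do not matter for the job.
- rack: Frame of the chute rack, fixed to the bench, 308 mm wide, low end towards the robot. Origin on the bench under the middle of the rail; x runs level along the lanes towards their upper end, y across. An adapter in it slides up its lane with 1 to 2 N (friction about 0.28) and stays where it is left.
- deck: Sloped stainless floor of the rack, rising 8 degrees away from the robot. Origin on its surface below mid-rail, 35 mm above the bench; x UP the lanes, y across, z square to the floor. Four lanes at y = -114, -38, 38, 114, each 72 clear between dividers 4 thick, 20 high. Floor from x = -40 to 175, open at the top; at the low end a stop 10 high, inner face at x = -36.
- rail (a point): Middle of the teal hold-down rail's axis, 81 mm square above the deck's origin. Rail: 10 in diameter, across all lanes, on end posts at deck y = +-152; underside 10 above the pin tops. Each adapter starts with its pin under it (deck x within 5 of 0). A tool tilted 40 to 45 degrees passes under it to push an adapter's front face; pins 40 behind it can be gripped from above.
- mat: Blue mat, fixed on the bench left or right of the rack, 190 mm along its x by 120 along its y, 4 thick. Origin: centre of the underside. The sample stands about 48 from the middle towards the mat's +x end; the other half, towards -x, is free.
- tray: White open tray, fixed on the bench on the other side of the rack from the mat, 230 mm along its x by 120 by 28 high, floor 4 thick, holding three loose adapters. Origin: centre of the underside.
- bottle: White bottle, 64 mm in diameter, 190 tall, standing beside the rack's upper end, left or right. Bystander. Origin: centre of the underside.
- beaker: Glass beaker, 68 mm across the rim, 85 tall, beside the rack's upper end on the other side from the bottle. Bystander. Origin: centre of the underside.
- jar: Small amber jar with red cap, 42 mm in diameter, 50 tall, standing between the robot and the low end of the rack. Bystander. Origin: centre of the underside.

How it is judged:
On the way, in this order (a step that is already met when the one before it is completed fails the run):
1. the matching adapter, still standing on its lane, has been pushed back up until its pin is 20 mm or more behind the rail (((horizontal distance between sample_round and mat below 0.1 m and x of part_round in the frame of deck above 0.02 m and z of part_round in the frame of deck between -0.006 and 0.006 m and angle between the z axis of part_round and the z axis of deck, either way round below 0.15 rad) or (horizontal distance between sample_square and mat below 0.1 m and x of part_square in the frame of deck above 0.02 m and z of part_square in the frame of deck between -0.006 and 0.006 m and angle between the z axis of part_square and the z axis of deck, either way round below 0.15 rad) or (horizontal distance between sample_trilobe and mat below 0.1 m and x of part_trilobe in the frame of deck above 0.02 m and z of part_trilobe in the frame of deck between -0.006 and 0.006 m and angle between the z axis of part_trilobe and the z axis of deck, either way round below 0.15 rad) or (horizontal distance between sample_oblong and mat below 0.1 m and x of part_oblong in the frame of deck above 0.02 m and z of part_oblong in the frame of deck between -0.006 and 0.006 m and angle between the z axis of part_oblong and the z axis of deck, either way round below 0.15 rad))), for 0.2 s.
2. the matching adapter has been lifted out of its lane, 30 mm or more off the chute floor (((horizontal distance between sample_round and mat below 0.1 m and z of part_round in the frame of deck above 0.03 m) or (horizontal distance between sample_square and mat below 0.1 m and z of part_square in the frame of deck above 0.03 m) or (horizontal distance between sample_trilobe and mat below 0.1 m and z of part_trilobe in the frame of deck above 0.03 m) or (horizontal distance between sample_oblong and mat below 0.1 m and z of part_oblong in the frame of deck above 0.03 m))), for 0.1 s.
At the end, for the whole second after the job is handed in: The adapter of the sample's shape stands released, upright (0.08 rad) and still on the mat's free half, centre 15 mm inside its edges and at most 10 mm past the middle. Sample and tray adapters within 20 mm, other rack adapters within 15 mm, bottle, beaker, jar within 30 mm of their starts (((horizontal distance between sample_round and mat below 0.1 m and y of part_round in the frame of mat between -0.045 and 0.045 m and x of part_round in the frame of mat between -0.08 and 0.01 m and z of part_round in the frame of mat below 0.008 m and angle between part_round's own z axis and vertical below 0.08 rad and linear speed of part_round below 0.02 m/s and contact force between the fingers and part_round below 0.1 N and distance of each of sample_round, sample_square, sample_trilobe, sample_oblong from where it was at the start of the episode below 0.02 m and distance of each of part_square, part_trilobe, part_oblong from where it was at the start of the episode below 0.015 m and distance of each of bottle, beaker, jar from where it was at the start of the episode below 0.03 m) or (horizontal distance between sample_square and mat below 0.1 m and y of part_square in the frame of mat between -0.045 and 0.045 m and x of part_square in the frame of mat between -0.08 and 0.01 m and z of part_square in the frame of mat below 0.008 m and angle between part_square's own z axis and vertical below 0.08 rad and linear speed of part_square below 0.02 m/s and contact force between the fingers and part_square below 0.1 N and distance of each of sample_round, sample_square, sample_trilobe, sample_oblong from where it was at the start of the episode below 0.02 m and distance of each of part_round, part_trilobe, part_oblong from where it was at the start of the episode below 0.015 m and distance of each of bottle, beaker, jar from where it was at the start of the episode below 0.03 m) or (horizontal distance between sample_trilobe and mat below 0.1 m and y of part_trilobe in the frame of mat between -0.045 and 0.045 m and x of part_trilobe in the frame of mat between -0.08 and 0.01 m and z of part_trilobe in the frame of mat below 0.008 m and angle between part_trilobe's own z axis and vertical below 0.08 rad and linear speed of part_trilobe below 0.02 m/s and contact force between the fingers and part_trilobe below 0.1 N and distance of each of sample_round, sample_square, sample_trilobe, sample_oblong from where it was at the start of the episode below 0.02 m and distance of each of part_round, part_square, part_oblong from where it was at the start of the episode below 0.015 m and distance of each of bottle, beaker, jar from where it was at the start of the episode below 0.03 m) or (horizontal distance between sample_oblong and mat below 0.1 m and y of part_oblong in the frame of mat between -0.045 and 0.045 m and x of part_oblong in the frame of mat between -0.08 and 0.01 m and z of part_oblong in the frame of mat below 0.008 m and angle between part_oblong's own z axis and vertical below 0.08 rad and linear speed of part_oblong below 0.02 m/s and contact force between the fingers and part_oblong below 0.1 N and distance of each of sample_round, sample_square, sample_trilobe, sample_oblong from where it was at the start of the episode below 0.02 m and distance of each of part_round, part_square, part_trilobe from where it was at the start of the episode below 0.015 m and distance of each of bottle, beaker, jar from where it was at the start of the episode below 0.03 m))); the robot touches nothing.
It fails at once if an adapter of another shape in the rack is moved by more than 15 mm ((not (horizontal distance between sample_round and mat below 0.1 m) and distance of part_round from where it was at the start of the episode above 0.015 m) or (not (horizontal distance between sample_square and mat below 0.1 m) and distance of part_square from where it was at the start of the episode above 0.015 m) or (not (horizontal distance between sample_trilobe and mat below 0.1 m) and distance of part_trilobe from where it was at the start of the episode above 0.015 m) or (not (horizontal distance between sample_oblong and mat below 0.1 m) and distance of part_oblong from where it was at the start of the episode above 0.015 m)).
It fails at once if the sample or an adapter in the tray is moved by more than 20 mm (distance of any of sample_round, sample_square, sample_trilobe, sample_oblong from where it was at the start of the episode above 0.02 m).
It fails at once if the bottle, beaker or jar is moved by more than 30 mm or tipped over (distance of any of bottle, beaker, jar from where it was at the start of the episode above 0.03 m or angle between any of bottle, beaker, jar's own z axis and vertical above 0.4 rad).
It fails at once if the matching adapter is dropped onto the mat (faster than 0.5 m/s within 25 mm above it) ((horizontal distance between sample_round and mat below 0.1 m and horizontal distance between part_round and mat below 0.11 m and z of part_round in the frame of mat below 0.029 m and linear speed of part_round above 0.5 m/s) or (horizontal distance between sample_square and mat below 0.1 m and horizontal distance between part_square and mat below 0.11 m and z of part_square in the frame of mat below 0.029 m and linear speed of part_square above 0.5 m/s) or (horizontal distance between sample_trilobe and mat below 0.1 m and horizontal distance between part_trilobe and mat below 0.11 m and z of part_trilobe in the frame of mat below 0.029 m and linear speed of part_trilobe above 0.5 m/s) or (horizontal distance between sample_oblong and mat below 0.1 m and horizontal distance between part_oblong and mat below 0.11 m and z of part_oblong in the frame of mat below 0.029 m and linear speed of part_oblong above 0.5 m/s)).
It also fails if it takes over 61 s, if anything falls off the work surface, if the arm or the gripper's body presses on something with over 40 N, if the wrist force passes 120 N, or if a joint passes its speed limit or range.

## Robot

A 6-joint arm with a two-finger parallel gripper is mounted at the origin on the work surface. World frame = base frame: x ahead of the robot, y to its left, z up, the work surface at z = 0. Lengths are in m, angles in rad, forces in N, time in s.
With the tool pointing down it reaches from about 0.4 to 0.925 m from the base axis. Payload 12.5 kg.
Tool frame: the origin (TCP) lies between the finger pads; the fingertips stand 8 mm ahead of it and the grasp point (between the pads) lies 11 mm behind it; z points along the fingers, y is the line along which they close (so a half turn about z gives the same grasp; the last joint's range is limited). The gripper opens to 95 mm and grips with 3 to 60 N. Pads are 20 mm wide; open, the fingers measure 119 mm over their backs; the gripper's body (75 mm by 180 mm) begins 59 mm behind the grasp point.
Start: joints at [1.049, 0.491, 1.559, -0, 1.092, -0.106], TCP at [0.252, 0.572, 0.223] pointing down, gripper open.
Joint ranges: [-3.1, 3.1], [-0.84, 2.19], [0.05, 2.79], [-1.13, 4.28], [0.06, 2.93], [-2.69, 2.69]. Speed limits (rad/s): [2.22, 2.22, 2.79, 3.14, 3.14, 3.14].

## Interface

Orientations are given as a unit quaternion [x, y, z, w].
In Python, from workcell import env gives the robot as it stands.
- The arm moves only by the shell command python3 jog.py 'ROWS' [OPENING] [FORCE]. ROWS is a JSON list of rows, 1 to 8 of them, each of 4 numbers: dx, dy, dz in m, then a turn about the tool's z in rad; each row is the pose to reach, as a shift and turn from the pose commanded when the command began, along the tool's axes at that moment; what a row does not reach only later rows make up. A row lasts 1/12 s, in which the tool goes at most 0.0417 m and 0.125 rad, less where a joint would pass 70% of its speed; a pose out of reach is approached as far as the arm can. OPENING is the finger opening in m, set as the command begins (- or left out keeps the last). The fingers move at their own pace and stop on an object; FORCE is the grip in N (left out, the last holds). Time passes only in rows, so rows that do not move let the fingers close. It prints the time, the measured TCP pose, the force, the opening and the grip force at its end.
- env.get_state(): the state, without advancing time (a new reading comes with each control period).
- env.capture(name): name is "side" or "top" or "wrist"; returns a dict with "image" (400x640x3 uint8, red, green, blue), "z_map" (400x640 float32, m along the optical axis (not along the pixel's ray), 0 where there is no reading), "mtx" (3x3 intrinsics, pixels), "world_to_cam" (4x4, takes a point from world to camera coordinates); the wrist camera has in their place "mount" (4x4, takes a point from camera to tool coordinates, whose origin is the TCP and whose axes are the flange's). Camera axes: x right, y up, looking along -z (the intrinsics and any distortion apply to the point x, -y, -z); pixel columns grow to the right and rows downward; lengths in m; the calibration is good to about 2 mm. A picture is of the moment at which its call begins: read the wrist's pose just before it.
- env.sign_off(): hands the job in; it is judged then, once.
The state is a dict: "time": time; "joint_pos": joint angles; "dq": joint speeds; "joint_efforts": joint torques, N m; "position": TCP position; "tool_rot": TCP orientation; "contact_force": force on the tool from outside, world axes, zero at the start; "wrist_torque": the same for the moment, N m; "grip_width": finger opening in m; "finger_force": force on a finger pad.
Only numpy, scipy, OpenCV 4.12 (cv2) and the standard library are available. Lean on these libraries where they do the work, as an engineer would, in place of code of your own. Each camera call takes 0.05 s, during which the arm holds its last target. There are 200 camera calls.

## Working session

There is one attempt and no reset: what is moved stays moved. The work goes in short steps, Python scripts to look and compute and a shell command to move; the robot and the scene stay as the last step left them, time stands still between calls to the robot, and variables do not carry over. Pictures are saved under pics/ and viewed, at most 11 in all, crops included, and the job is handed in when it is done.

```bash
ls; mkdir -p pics; python3 - <<'E'
from workcell import env
import cv2,numpy as np
for n in ("top","side"):
    c=env.capture(n); cv2.imwrite(f"pics/{n}0.png",c["image"][:,:,::-1]); np.savez(f"pics/{n}0.npz",**{k:v for k,v in c.items()})
    print(n,c["mtx"].tolist(),np.round(c["world_to_cam"],4).tolist(),[k for k in c], (c["z_map"]>0).mean())
print(env.get_state())
E
```

```text
jog.py
pics
workcell.py
top [[430.27433278527053, 0.0, 321.53243801276557], [0.0, 430.27433278527053, 195.44552082586947], [0.0, 0.0, 1.0]] [[0.0137, -0.9998, 0.0122, -0.0223], [0.9854, 0.0156, 0.1694, -0.5774], [-0.1695, 0.0097, 0.9855, -1.3094], [0.0, 0.0, 0.0, 1.0]] ['image', 'z_map', 'mtx', 'world_to_cam'] 0.99613671875
side [[378.9162682771132, 0.0, 319.80677273599986], [0.0, 378.9162682771132, 200.42571512924516], [0.0, 0.0, 1.0]] [[0.7786, -0.6275, -0.0014, -0.4372], [0.4454, 0.5511, 0.7056, -0.34], [-0.442, -0.55, 0.7086, -0.7932], [0.0, 0.0, 0.0, 1.0]] ['image', 'z_map', 'mtx', 'world_to_cam'] 0.9960234375
{'time': 0.1, 'joint_pos': array([ 1.04937998e+00,  4.91486158e-01,  1.55938379e+00, -2.05691032e-05,
        1.09169765e+00, -1.05561789e-01]), 'dq': array([ 0.00063827, -0.00250812, -0.00208071,  0.0012316 ,  0.00139704,
       -0.00057004]), 'joint_efforts': array([ 2.80588465e-03, -6.13627195e+01, -2.58608115e+01,  6.94302586e-02,
        4.69900563e-02, -9.94635593e-05]), 'position': array([0.2523416 , 0.57157045, 0.22212996]), 'tool_rot': array([ 2.06427602e-01,  9.78461756e-01, -4.66527620e-04, -1.41646634e-04]), 'contact_force': array([-0.08134091, -0.2510422 , -0.37329364]), 'wrist_torque': array([-0.04710097,  0.04315211,  0.00273395]), 'finger_force': 0.0, 'grip_width': 0.09523051641888232}
```
View pics/top0.png

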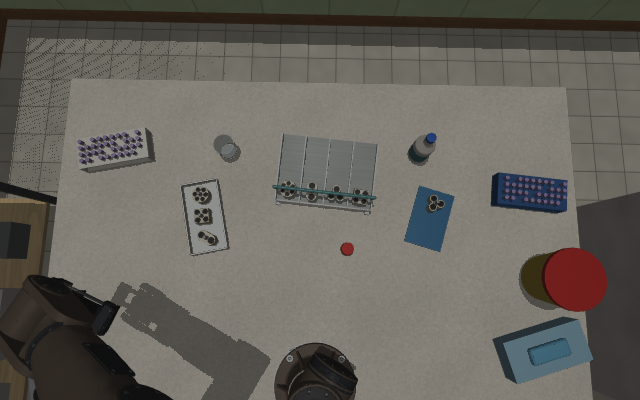

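View pics/side0.png

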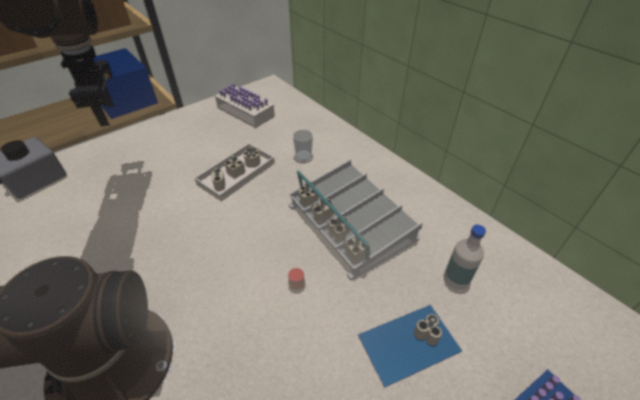

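Top view: the sample on the mat (435,203) has three lobes, so it is the trilobe; the tray (205,215) holds the round, square and oblong adapters. The rail runs from (273,187) to (376,198), and the jar is at (347,249). Next I'll zoom in on the rack and mat.

```bash
python3 - <<'E'
import cv2,numpy as np
t=cv2.imread("pics/top0.png");s=cv2.imread("pics/side0.png")
a=cv2.resize(t[125:225,265:465],(800,400),interpolation=cv2.INTER_CUBIC)[200:370,:480] if 0 else cv2.resize(t[170:220,265:385],(800,333),interpolation=cv2.INTER_CUBIC)
b=cv2.resize(s[170:270,285:425],(364,260),interpolation=cv2.INTER_CUBIC)
c=cv2.resize(t[180:256,400:460],(205,260),interpolation=cv2.INTER_CUBIC)
d=np.zeros((600,800,3),np.uint8);d[:333]=a;d[335:595,:364]=b;d[335:595,370:575]=c
cv2.imwrite("pics/zoom.png",d)
E
```

View pics/zoom.png

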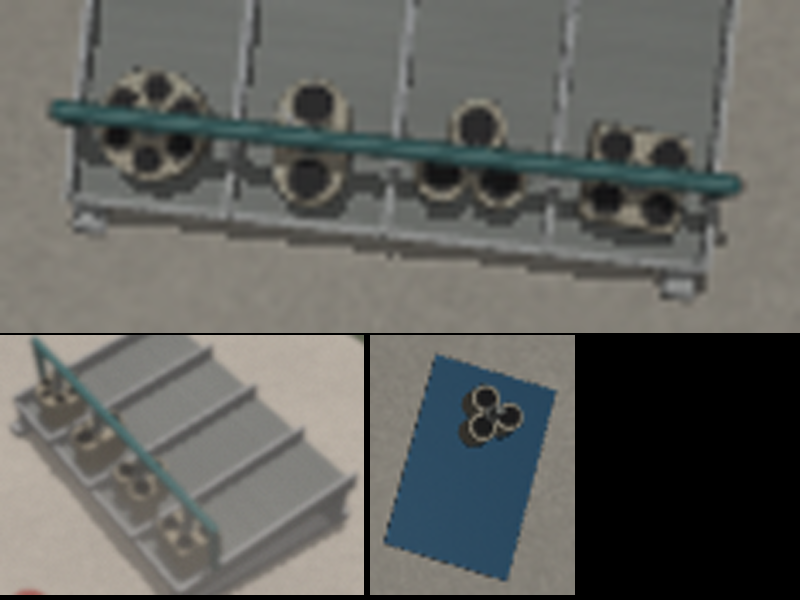

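The rack trilobe is the third adapter from the left in the top view (zoom (478,155), top px about (337,193)), in deck lane y = -38. Its single lobe points up the lane. The tool only ever points straight down here, so I plan to work from behind the rail: grip the trilobe's upper lobe and draw it up the lane. First I'll measure the rail, mat and jar.

```bash
cat > h.py <<'E'
import numpy as np, cv2
from scipy.spatial.transform import Rotation as R
def cam(c,st=None):
    "camera->world 4x4"
    if "world_to_cam" in c: return np.linalg.inv(c["world_to_cam"])
    T=np.eye(4);T[:3,:3]=R.from_quat(st["tool_rot"]).as_matrix();T[:3,3]=st["position"];return T@c["mount"]
def ray(c,T,uv):
    uv=np.atleast_2d(uv).astype(float);K=c["mtx"]
    d=np.stack([(uv[:,0]-K[0,2])/K[0,0],-(uv[:,1]-K[1,2])/K[1,1],-np.ones(len(uv))],1)
    return T[:3,3],d@T[:3,:3].T
def onz(c,T,uv,z):
    o,d=ray(c,T,uv);return o+d*((z-o[2])/d[:,2])[:,None]
def tri(o1,d1,o2,d2):
    A=np.stack([d1,-d2],1);s=np.linalg.lstsq(A,o2-o1,rcond=None)[0]
    p,q=o1+s[0]*d1,o2+s[1]*d2;return (p+q)/2,np.linalg.norm(p-q)
def hsv(c):return cv2.cvtColor(c["image"],cv2.COLOR_RGB2HSV)
def big(m):
    n,l,s,cc=cv2.connectedComponentsWithStats(m.astype(np.uint8));i=1+np.argmax(s[1:,4]);return l==i
E
python3 - <<'E'
from h import *
from workcell import env
C={n:dict(np.load(f"pics/{n}0.npz")) for n in("top","side")}
E={}
for n,c in C.items():
    T=cam(c);h=hsv(c)
    m=(h[...,0]>78)&(h[...,0]<98)&(h[...,1]>90);win=np.zeros_like(m);win[165:215,260:390]=1
    if n=="side":win[:]=0;win[165:260,285:380]=1
    m=big(m&win);v,u=np.nonzero(m);P=np.stack([u,v],1).astype(float)
    vx,vy,x0,y0=cv2.fitLine(P.astype(np.float32),cv2.DIST_L2,0,.01,.01).ravel();t=(P-[x0,y0])@[vx,vy]
    print(n,m.sum(),P.min(0),P.max(0));E[n]=(T,P,[x0,y0],[vx,vy],t.min(),t.max())
    b=(h[...,0]>100)&(h[...,0]<115)&(h[...,1]>120)
    if n=="top":
        b[:180]=0;b[256:]=0;b[:,:400]=0;b[:,460:]=0;b=big(b)
        r=cv2.minAreaRect(np.argwhere(cv2.morphologyEx(b.astype(np.uint8),cv2.MORPH_CLOSE,np.ones((15,15))))[:,::-1].astype(np.float32));bx=cv2.boxPoints(r);print("mat",np.round(onz(c,T,bx,.004),4).tolist())
        z=c["z_map"]
        rr=(h[...,1]>150)&((h[...,0]<6)|(h[...,0]>174));rr[:235]=0;rr[260:]=0;rr[:,:330]=0;rr[:,360:]=0
        v,u=np.nonzero(rr);print("jar",onz(c,T,[u.mean(),v.mean()],.05))
# rail ends: top-view ends triangulated with the side-view rail-line plane
T,P,p0,dv,t0,t1=E["side"];o,d=ray(C["side"],T,[p0,np.array(p0)+100*np.array(dv)]);nrm=np.cross(d[0],d[1])
T2,P2,q0,dq,a,b=E["top"]
for s in(a,b):
    o2,d2=ray(C["top"],T2,np.array(q0)+s*np.array(dq));k=((o-o2)@nrm)/(d2[0]@nrm);print("rail end",o2+k*d2[0])
c=env.capture("wrist");print(np.round(c["mount"],4).tolist(),c["mtx"].tolist())
# rack floor by depth
c=C["top"];T=cam(c)
for u,v in((290,150),(315,150),(340,150),(365,150),(345,175),(318,170)):
    o,d=ray(c,T,[u,v]);print(u,v,np.round(o+d[0]*c["z_map"][v,u],4))
E
```

```text
top 14 [335. 193.] [346. 195.]
mat [[0.4404, -0.2805, 0.004], [0.623, -0.3338, 0.004], [0.5926, -0.4495, 0.004], [0.4112, -0.3938, 0.004]]
jar [[ 0.41245598 -0.0949298   0.05      ]]Traceback (most recent call last):
  File "<stdin>", line 9, in <module>
  File "h.py", line 18, in big
    n,l,s,cc=cv2.connectedComponentsWithStats(m.astype(np.uint8));i=1+np.argmax(s[1:,4]);return l==i
                                                                      ~~~~~~~~~^^^^^^^^^
    return _wrapfunc(a, 'argmax', axis=axis, out=out, **kwds)
    return bound(*args, **kwds)
ValueError: attempt to get argmax of an empty sequence
```

```bash
python3 - <<'E'
from h import *
from workcell import env
C={n:dict(np.load(f"pics/{n}0.npz")) for n in("top","side")}
print(hsv(C["top"])[187:200:2,[276,300,340,370]].tolist()[3], hsv(C["side"])[205,318:326].tolist(), hsv(C["top"])[184:192,290].tolist())
E_={}
for n,c in C.items():
    T=cam(c);h=hsv(c).astype(int);I=c["image"].astype(int)
    m=(I[...,1]-I[...,0]>18)&(I[...,2]-I[...,0]>10);win=np.zeros_like(m)
    if n=="top":win[165:215,260:390]=1
    else:win[165:260,285:375]=1
    m=m&win;v,u=np.nonzero(m);P=np.stack([u,v],1).astype(float)
    for _ in range(3):
        vx,vy,x0,y0=cv2.fitLine(P.astype(np.float32),cv2.DIST_HUBER,0,.01,.01).ravel();r=np.abs((P-[x0,y0])@[-vy,vx]);P=P[r<3]
    t=(P-[x0,y0])@[vx,vy];print(n,len(P),P.min(0),P.max(0));E_[n]=(T,np.array([x0,y0]),np.array([vx,vy]),t.min(),t.max())
T,p0,dv,_,_=E_["side"];o,d=ray(C["side"],T,[p0,p0+100*dv]);nrm=np.cross(d[0],d[1])
T2,q0,dq,a,b=E_["top"]
for s in(a,b):
    o2,d2=ray(C["top"],T2,q0+s*dq);k=((o-o2)@nrm)/(d2[0]@nrm);print("rail end",o2+k*d2[0],q0+s*dq)
c=env.capture("wrist");print(np.round(c["mount"],4).tolist(),c["mtx"].tolist())
c=C["top"];T=cam(c)
for u,v in((290,150),(315,150),(340,150),(365,150),(345,175),(318,170),(300,187),(340,193)):
    o,d=ray(c,T,[u,v]);print(u,v,np.round(o+d[0]*c["z_map"][v,u],4))
E
```

```text
[[30, 3, 76], [90, 4, 67], [90, 87, 88], [53, 9, 109]] [[17, 40, 102], [21, 34, 105], [15, 26, 97], [20, 18, 85], [30, 13, 78], [23, 12, 85], [23, 20, 102], [19, 25, 113]] [[25, 28, 110], [22, 35, 132], [40, 23, 68], [90, 97, 79], [90, 77, 99], [90, 90, 68], [24, 29, 44], [20, 22, 35]]
top 293 [273. 185.] [375. 198.]
side 258 [298. 172.] [367. 244.]
rail end [0.59316094 0.133761   0.1142922 ] [272.89263795 185.96431276]
rail end [ 0.5626996  -0.17376573  0.11761245] [375.07338456 197.34086289]
[[0.0004, 0.9567, 0.2912, 0.0822], [1.0, -0.0003, -0.0006, 0.0006], [-0.0005, 0.2912, -0.9567, -0.1636], [0.0, 0.0, 0.0, 1.0]] [[360.1985811498589, 0.0, 325.6306277568213], [0.0, 360.1985811498589, 197.9412884334708], [0.0, 0.0, 1.0]]
290 150 [0.7228 0.0892 0.0545]
315 150 [0.7238 0.0092 0.0559]
340 150 [ 0.7259 -0.071   0.0533]
365 150 [ 0.7263 -0.1509  0.0567]
345 175 [ 0.646  -0.0879  0.0446]
318 170 [ 0.6608 -0.0014  0.0453]
300 187 [0.6031 0.0546 0.0527]
340 193 [ 0.5737 -0.0683  0.1209]
```

```bash
cat > go.py <<'E'
import sys
from h import *
from workcell import env
st=env.get_state();Rm=R.from_quat(st["tool_rot"]).as_matrix()
x,y,z,a=map(float,sys.argv[1:5])   # target TCP and world angle (deg) of tool y axis
d=Rm.T@(np.array([x,y,z])-st["position"])
cur=np.degrees(np.arctan2(Rm[1,1],Rm[0,1]));t=-np.radians((a-cur+90)%180-90)
print(round(st["time"],2),"rows:",np.round(d,4),"turn",round(t,3),"tip z",round(st["position"][2]-.008,4),"force",np.round(st["contact_force"],1),"tilt",round(np.degrees(np.arccos(-Rm[2,2])),2))
E
python3 go.py .57 -.06 .25 84.3
python3 jog.py '[[-0.546,-0.45,-0.028,-0.316],[-0.546,-0.45,-0.028,-0.316],[-0.546,-0.45,-0.028,-0.316],[-0.546,-0.45,-0.028,-0.316],[-0.546,-0.45,-0.028,-0.316],[-0.546,-0.45,-0.028,-0.316],[-0.546,-0.45,-0.028,-0.316],[-0.546,-0.45,-0.028,-0.316]]' 0.04
python3 go.py .57 -.06 .25 84.3
```

```text
0.15 rows: [-0.5457 -0.4495 -0.0275] turn -0.316 tip z 0.2142 force [ 0.8 -0.6 -0.3] tilt 0.05
time: 0.82
position: [0.4019, 0.2732, 0.2359]
tool_rot: [0.05, 0.999, 0.0, 0.0]
contact_force: [0.2, -0.6, -0.2]
grip_width: 0.0474
finger_force: 0.0
0.82 rows: [-0.2003 -0.3148 -0.0141] turn -0.0 tip z 0.2279 force [ 0.2 -0.6 -0.2] tilt 0.01
```

```bash
python3 jog.py '[[-0.2,-0.315,-0.014,0],[-0.2,-0.315,-0.014,0],[-0.2,-0.315,-0.014,0],[-0.2,-0.315,-0.014,0],[-0.2,-0.315,-0.014,0],[-0.2,-0.315,-0.014,0],[-0.2,-0.315,-0.014,0],[-0.2,-0.315,-0.014,0]]'
python3 go.py .57 -.06 .25 84.3
```

```text
time: 1.48
position: [0.5517, -0.0247, 0.2483]
tool_rot: [0.05, 0.999, 0.0, -0.0]
contact_force: [0.6, 0.5, -0.1]
grip_width: 0.0398
finger_force: 0.0
1.48 rows: [-0.0218 -0.0333 -0.0017] turn -0.001 tip z 0.2403 force [ 0.6  0.5 -0.1] tilt 0.01
```

```bash
python3 jog.py '[[-0.022,-0.033,-0.002,0],[-0.022,-0.033,-0.002,0],[-0.022,-0.033,-0.002,0]]'
python3 - <<'E'
from h import *
from workcell import env
import pickle
st=env.get_state();c=env.capture("wrist");c["st"]=st
pickle.dump(c,open("pics/w1.pkl","wb"));cv2.imwrite("pics/w1.png",c["image"][:,:,::-1]);print(st["position"])
E
```

```text
time: 1.73
position: [0.5701, -0.0592, 0.2496]
tool_rot: [0.051, 0.999, 0.0, -0.0]
contact_force: [0.5, 0.5, 0.4]
grip_width: 0.0402
finger_force: 0.0
[ 0.570073   -0.05920167  0.24959349]
```

View pics/w1.png

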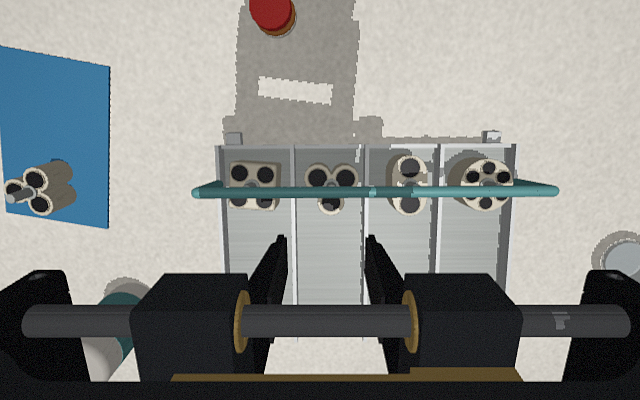

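The wrist view (robot side at the top) shows the rack trilobe at about (330,188). Its two front bores are at (318,176) and (345,176), and its rear lobe at (331,205) sits behind the rail, which crosses at row 190. I'll take a second view from 80 mm further up the lane and triangulate.

```bash
python3 jog.py '[[-0.08,0,0,0],[-0.08,0,0,0],[-0.08,0,0,0],[-0.08,0,0,0]]'
python3 - <<'E'
from h import *
from workcell import env
import pickle
st=env.get_state();c=env.capture("wrist");c["st"]=st
pickle.dump(c,open("pics/w2.pkl","wb"));print(st["position"])
a=pickle.load(open("pics/w1.pkl","rb"))
A=cv2.resize(a["image"][130:240,200:400,::-1],(800,440),interpolation=cv2.INTER_CUBIC)[:,160:720]
v=int(100)
B=cv2.resize(c["image"][20:170,240:440,::-1],(800,600),interpolation=cv2.INTER_CUBIC)
cv2.imwrite("pics/w2.png",B)
E
```

```text
time: 2.12
position: [0.6497, -0.064, 0.2492]
tool_rot: [0.049, 0.999, 0.0, -0.001]
contact_force: [-0.4, 0.1, -0.2]
grip_width: 0.0397
finger_force: 0.0
[ 0.64970773 -0.06403447  0.24922606]
```

View pics/w2.png

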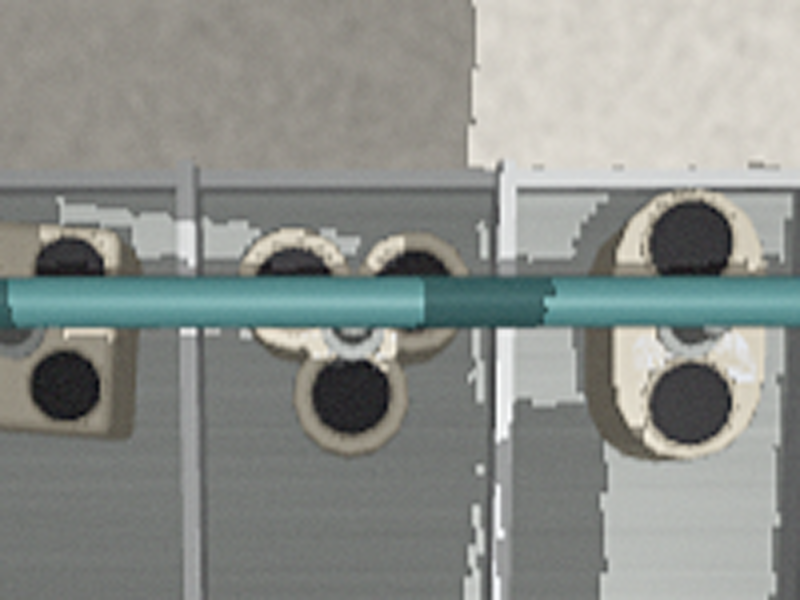

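The rear lobe's bore is at crop (351,398), i.e. px (328,119.5), fully clear of the rail. The pin base is just behind and below the rail at about (355,335).

```bash
python3 - <<'E'
from h import *
import pickle
w1=pickle.load(open("pics/w1.pkl","rb"));w2=pickle.load(open("pics/w2.pkl","rb"));tp=dict(np.load("pics/top0.npz"))
T1,T2,T0=cam(w1,w1["st"]),cam(w2,w2["st"]),cam(tp)
def blobs(c,win,th):
    g=cv2.cvtColor(c["image"],cv2.COLOR_RGB2GRAY);u0,v0,u1,v1=win
    n,l,s,cc=cv2.connectedComponentsWithStats((g[v0:v1,u0:u1]<th).astype(np.uint8))
    return [(np.round(cc[i]+[u0,v0],2).tolist(),int(s[i,4]),s[i,2:4].tolist()) for i in range(1,n) if s[i,4]>8]
b1=blobs(w1,(300,160,362,216),55);b2=blobs(w2,(300,75,360,136),60);b0=blobs(tp,(326,180,346,204),50)
for b in(b1,b2,b0):print(b)
def P(c,T,uv):o,d=ray(c,T,uv);return o,d[0]
# rail by w1,w2 : rows of teal in column ~ lane
I=[(c["image"].astype(int)[...,1]-c["image"].astype(int)[...,0]>30) for c in(w1,w2)]
rp=[]
for m,cols in zip(I,((300,316),(300,316))):
    m=m.copy();m[:, :cols[0]]=0;m[:,cols[1]:]=0;v,u=np.nonzero(m[:230]);rp.append((u.mean(),v.mean(),v.min(),v.max()))
print("rail px",rp)
o1,d=ray(w1,T1,[rp[0][:2],[rp[0][0]+50,rp[0][1]]]);n=np.cross(d[0],d[1]);o2,d2=P(w2,T2,rp[1][:2]);print("rail pt",o2+d2*((o1-o2)@n)/(d2@n))
rear2=max(b2,key=lambda b:b[1])[0]
for b in b0:print("top blob x w2 rear:",tri(*P(tp,T0,b[0]),*P(w2,T2,rear2)))
for z in(.072,.076,.08):
    print(z,"rear w2",onz(w2,T2,rear2,z),"w1",[(np.round(onz(w1,T1,b[0],z)[0,:2],4).tolist(),b[1]) for b in b1],"top",[np.round(onz(tp,T0,b[0],z)[0,:2],4).tolist() for b in b0])
for c,T,uv in((w2,T2,(334,119)),(w2,T2,(327,133)),(w1,T1,(310,196)),(w2,T2,(327,150)),(w2,T2,(310,150))):
    o,d=P(c,T,uv);zz=c["z_map"][uv[1],uv[0]];print("depth",uv,o+d*zz)
E
```

```text
[([317.05, 177.64], 244, [18, 18]), ([345.14, 177.86], 237, [19, 16]), ([331.69, 201.64], 129, [18, 12])]
[([312.85, 86.65], 54, [19, 7]), ([343.33, 86.04], 75, [18, 6]), ([327.36, 118.62], 277, [19, 18])]
[([336.1, 188.81], 21, [5, 5]), ([330.62, 195.57], 21, [6, 4]), ([339.39, 196.65], 23, [6, 5])]
rail px [(np.float64(307.4193548387097), np.float64(191.90322580645162), np.int64(187), np.int64(197)), (np.float64(307.57073170731707), np.float64(95.02926829268293), np.int64(89), np.int64(101))]
rail pt [ 0.57166067 -0.07002773  0.11686784]
top blob x w2 rear: (array([ 0.59358192, -0.05719295,  0.08383442]), np.float64(0.001958680099269212))
top blob x w2 rear: (array([ 0.61519751, -0.05312682, -0.17503659]), np.float64(0.007613941713524487))
top blob x w2 rear: (array([ 0.60045371, -0.06650416, -0.07000851]), np.float64(0.022646724711631032))
0.072 rear w2 [[ 0.59485247 -0.05630016  0.072     ]] w1 [([0.5703, -0.0669], 244), ([0.5734, -0.0397], 237), ([0.5962, -0.0551], 129)] top [[0.5955, -0.0586], [0.5738, -0.0418], [0.5709, -0.069]]
0.076 rear w2 [[ 0.59454148 -0.0562927   0.076     ]] w1 [([0.5694, -0.0667], 244), ([0.5724, -0.0398], 237), ([0.5949, -0.055], 129)] top [[0.5947, -0.0585], [0.5731, -0.0417], [0.5702, -0.0688]]
0.08 rear w2 [[ 0.59423048 -0.05628525  0.08      ]] w1 [([0.5684, -0.0665], 244), ([0.5714, -0.04], 237), ([0.5937, -0.055], 129)] top [[0.594, -0.0583], [0.5725, -0.0415], [0.5695, -0.0686]]
depth (334, 119) [ 0.59532685 -0.0502983   0.07783364]
depth (327, 133) [ 0.60726571 -0.0578652   0.07803245]
depth (310, 196) [ 0.57404574 -0.07224497  0.1204186 ]
depth (327, 150) [ 0.62877918 -0.05977936  0.04207984]
depth (310, 150) [ 0.62690086 -0.07721328  0.04310702]
```

The trilobe's rear-lobe centre is at (0.5945, -0.0565) with its top at z≈0.077, and the adapter yaw is about -0.12. The rail at that lane is at x≈0.574, z≈0.116. I'll straddle the rear lobe just behind the rail, with the tips about 22 mm above the floor.

```bash
python3 go.py .600 -.057 .125 83.1; python3 jog.py '[[0.05,0,0,0.02],[0.05,0,0,0.02],[0.05,0.002,0.05,0.02],[0.05,0.002,0.09,0.02],[0.05,0.002,0.125,0.02],[0.05,0.002,0.125,0.02]]' 0.036; python3 go.py .600 -.057 .067 83.1
```

```text
2.17 rows: [0.0491 0.0022 0.1247] turn 0.022 tip z 0.2416 force [ 0.1 -0.2 -0.2] tilt 0.09
time: 2.67
position: [0.5955, -0.0571, 0.1195]
tool_rot: [0.06, 0.998, 0.001, -0.005]
contact_force: [0.3, -0.4, 0.2]
grip_width: 0.0361
finger_force: 0.0
2.67 rows: [-0.005   0.0006  0.0525] turn 0.001 tip z 0.1115 force [ 0.3 -0.4  0.2] tilt 0.6
```

```bash
python3 jog.py '[[-0.002,0,0,0],[-0.002,0,0,0]]'; python3 go.py .600 -.057 .067 83.1
```

```text
time: 2.83
position: [0.6027, -0.0587, 0.1278]
tool_rot: [0.06, 0.998, -0.0, 0.001]
contact_force: [0.3, 0.4, 1.0]
grip_width: 0.0361
finger_force: 0.0
2.83 rows: [0.0031 0.0013 0.0608] turn 0.001 tip z 0.1198 force [0.3 0.4 1. ] tilt 0.16
```

```bash
python3 jog.py '[[0.002,0.001,0.01,0],[0.002,0.001,0.025,0],[0.002,0.001,0.04,0],[0.002,0.001,0.052,0],[0.002,0.001,0.06,0],[0.002,0.001,0.06,0],[0.002,0.001,0.06,0]]'; python3 go.py .600 -.057 .067 83.1
python3 - <<'E'
from h import *
from workcell import env
c=env.capture("wrist");cv2.imwrite("pics/w3.png",c["image"][:,:,::-1])
E
```

```text
time: 3.42
position: [0.6002, -0.0576, 0.0656]
tool_rot: [0.06, 0.998, 0.0, 0.0]
contact_force: [-0.2, 0.1, -0.7]
grip_width: 0.0362
finger_force: 0.0
3.42 rows: [ 0.0002  0.0006 -0.0014] turn 0.001 tip z 0.0576 force [-0.2  0.1 -0.7] tilt 0.02
```

View pics/w3.png

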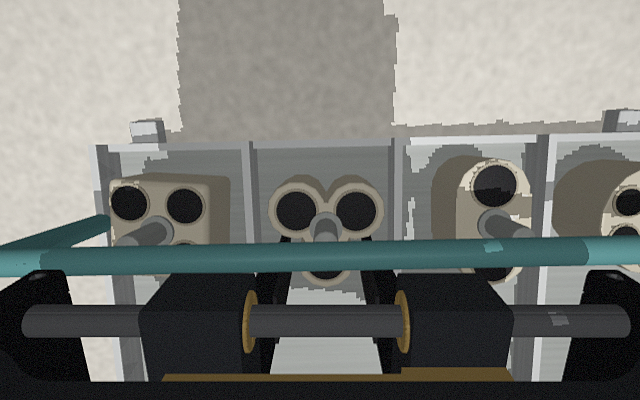

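The fingers (about (283,265) and (368,265)) straddle the rear lobe at (326,270), centred and with no contact. Now I'll close lightly and draw the adapter up the lane along the slope.

```bash
python3 jog.py '[[0,0,0,0],[0,0,0,0],[0,0,0,0],[0,0,0,0],[0,0,0,0],[0,0,0,0]]' 0.015 6; python3 go.py .6492 -.0625 .0726 83.1
```

```text
time: 3.97
position: [0.6003, -0.0576, 0.0659]
tool_rot: [0.06, 0.998, -0.0, 0.001]
contact_force: [-0.6, 0.3, 5.8]
grip_width: 0.0266
finger_force: 6.0
3.97 rows: [-0.0491  0.001  -0.0066] turn 0.001 tip z 0.0579 force [-0.6  0.3  5.8] tilt 0.07
```

```bash
python3 jog.py '[[-0.007,0,-0.001,0],[-0.014,0,-0.002,0],[-0.021,0,-0.003,0],[-0.028,0,-0.004,0],[-0.035,0,-0.005,0],[-0.042,0,-0.006,0],[-0.049,0.001,-0.007,0],[-0.049,0.001,-0.007,0]]'; python3 go.py .6492 -.0625 .0726 83.1
```

```text
time: 4.63
position: [0.6498, -0.0625, 0.0728]
tool_rot: [0.06, 0.998, -0.0, 0.001]
contact_force: [2.3, -0.1, 5.7]
grip_width: 0.0268
finger_force: 6.0
4.63 rows: [ 0.0006 -0.      0.0002] turn 0.001 tip z 0.0648 force [ 2.3 -0.1  5.7] tilt 0.07
```

```bash
python3 jog.py '[[0,0,0,0],[0,0,0,0],[0,0,0,0],[0,0,0,0],[0,0,0,0]]' 0.036; python3 jog.py '[[0,0,-0.01,0],[0,0,-0.03,0],[0,0,-0.06,0],[0,0,-0.1,0],[0,0,-0.13,0],[0,0,-0.15,0],[0,0,-0.15,0],[0,0,-0.15,0]]'
cat > snap.py <<'E'
import sys,pickle
from h import *
from workcell import env
st=env.get_state();c=env.capture("wrist");c["st"]=st
pickle.dump(c,open(f"pics/{sys.argv[1]}.pkl","wb"));cv2.imwrite(f"pics/{sys.argv[1]}.png",c["image"][:,:,::-1])
E
python3 snap.py w4; python3 jog.py '[[0.05,0,0,0],[0.05,0,0,0],[0.05,0,0,0],[0.05,0,0,0]]'; python3 snap.py w5
python3 -c "
import cv2,numpy as np
a=cv2.imread('pics/w4.png')[:300,160:480];b=cv2.imread('pics/w5.png')[:300,160:480]
cv2.imwrite('pics/w45.png',np.hstack([a,b]))"
```

```text
time: 5.05
position: [0.6485, -0.0624, 0.0721]
tool_rot: [0.06, 0.998, 0.0, -0.0]
contact_force: [0.1, 0.4, -0.6]
grip_width: 0.0359
finger_force: 0.0
time: 5.72
position: [0.6489, -0.0624, 0.2239]
tool_rot: [0.06, 0.998, -0.0, 0.001]
contact_force: [0.2, 0.1, -0.7]
grip_width: 0.0362
finger_force: 0.0
time: 6.1
position: [0.5991, -0.0565, 0.222]
tool_rot: [0.06, 0.998, 0.0, -0.0]
contact_force: [0.2, 0.6, 0.4]
grip_width: 0.0363
finger_force: 0.0
```

View pics/w45.png

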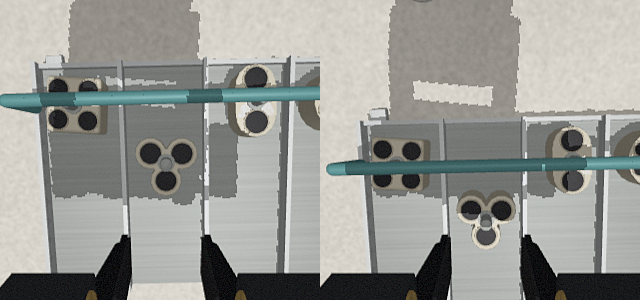

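The adapter now stands about 50 mm behind the rail and the neighbours look undisturbed. Its pin is at px (325,163) in the left view and (326,223) in the right. Now I'll compute the centre and pin position.

```bash
python3 - <<'E'
from h import *
import pickle
W=[pickle.load(open(f"pics/{n}.pkl","rb")) for n in("w4","w5")]
wins=[(290,130,362,200),(300,185,358,252)];S=[]
for c,(u0,v0,u1,v1) in zip(W,wins):
    g=cv2.cvtColor(c["image"],cv2.COLOR_RGB2GRAY);n,l,s,cc=cv2.connectedComponentsWithStats((g[v0:v1,u0:u1]<60).astype(np.uint8))
    b=sorted([cc[i]+[u0,v0] for i in range(1,n) if 60<s[i,4]<900],key=lambda p:p[0]);print(np.round(b,1).tolist(),[int(x) for x in s[1:,4]]);S.append(b)
Ts=[cam(c,c["st"]) for c in W]
pts=[]
if len(S[0])==len(S[1])==3:
    for a,b in zip(*S):
        o1,d1=ray(W[0],Ts[0],a);o2,d2=ray(W[1],Ts[1],b);p,e=tri(o1,d1[0],o2,d2[0]);pts.append(p);print(p,e)
    print("tri centre",np.mean(pts,0))
for c,T,b in zip(W,Ts,S):
    q=onz(c,T,np.array(b),.083);print("plane",np.round(q.mean(0),4),"lobe yaw",np.arctan2(*(q[np.argmax(q[:,0])]-q.mean(0))[[1,0]]))
for c,T,(u,v) in zip(W,Ts,((325,163),(326,223))):
    z=c["z_map"][v-8:v+9,u-8:u+9];i=np.unravel_index(np.argmin(np.where(z>0,z,9)),z.shape);uv=(u-8+i[1],v-8+i[0]);o,d=ray(c,T,uv);print("depth high pt",uv,o+d[0]*z.min())
    m=z<z.min()+.004;vv,uu=np.nonzero(m);o,d=ray(c,T,(uu.mean()+u-8,vv.mean()+v-8));print("pin top",m.sum(),o+d[0]*z[m].mean())
E
```

```text
[[309.8, 152.9], [325.6, 180.5], [341.7, 153.2]] [323, 321, 313]
[[310.8, 207.5], [341.0, 209.8]] [216, 289, 1, 1, 1, 1, 1, 1, 1]
plane [ 0.6282 -0.0592  0.083 ] lobe yaw -0.1258811636843922
plane [ 0.6191 -0.0579  0.083 ] lobe yaw 1.3715238266586391
depth high pt (np.int64(328), np.int64(159)) [ 0.6205176  -0.05651354  0.10951144]
pin top 118 [ 0.6240213  -0.0589202   0.10843418]
depth high pt (np.int64(325), np.int64(222)) [ 0.51782395 -0.04626216  0.38555929]
pin top 1 [ 0.51782395 -0.04626216  0.38555929]
```

```bash
python3 - <<'E'
from h import *
import pickle
from workcell import env
W=[pickle.load(open(f"pics/{n}.pkl","rb")) for n in("w4","w5")];T=[cam(c,c["st"]) for c in W]
for a,b in(((309.8,152.9),(310.8,207.5)),((341.7,153.2),(341.0,209.8))):
    o1,d1=ray(W[0],T[0],a);o2,d2=ray(W[1],T[1],b);print(tri(o1,d1[0],o2,d2[0]))
print(env.get_state()["joint_pos"])
E
python3 go.py .626 -.059 .16 -6.4
```

```text
(array([ 0.62094533, -0.07241445,  0.06896537]), np.float64(0.0003699502613266684))
(array([ 0.62239366, -0.04474063,  0.08104723]), np.float64(4.0680472411311e-05))
[-2.03729910e-01  4.59244283e-01  1.61738539e+00  1.05837623e-04
  1.06498269e+00 -1.65469320e+00]
6.15 rows: [-0.0264  0.0007  0.062 ] turn 1.563 tip z 0.214 force [ 0.4 -0.   0.3] tilt 0.01
```

```bash
python3 jog.py '[[-0.026,0,0.03,1.563],[-0.026,0,0.03,1.563],[-0.026,0,0.03,1.563],[-0.026,0,0.03,1.563],[-0.026,0,0.03,1.563],[-0.026,0,0.03,1.563],[-0.026,0,0.03,1.563],[-0.026,0,0.03,1.563]]' 0.03; python3 go.py .626 -.059 .16 -6.4
```

```text
time: 6.82
position: [0.6259, -0.0597, 0.1916]
tool_rot: [0.534, 0.846, 0.0, -0.0]
contact_force: [-0.4, 0.6, 0.4]
grip_width: 0.0301
finger_force: 0.0
6.82 rows: [0.0006 0.0004 0.0316] turn 0.557 tip z 0.1836 force [-0.4  0.6  0.4] tilt 0.01
```

```bash
python3 jog.py '[[0,0,0.03,0.557],[0,0,0.03,0.557],[0,0,0.03,0.557],[0,0,0.03,0.557],[0,0,0.03,0.557],[0,0,0.03,0.557],[0,0,0.03,0.557]]'; python3 go.py .626 -.059 .098 -6.4; python3 snap.py w6;python3 -c "
import sys;sys.path.insert(0,'.')
from workcell import env
import cv2
c=env.capture('side')['image'][160:280,270:430,::-1];cv2.imwrite('pics/s1.png',cv2.resize(c,(800,600),interpolation=cv2.INTER_CUBIC))"
```

```text
time: 7.4
position: [0.6255, -0.0597, 0.1618]
tool_rot: [0.743, 0.669, -0.0, -0.0]
contact_force: [0.3, -0.1, -0.7]
grip_width: 0.0299
finger_force: 0.0
7.4 rows: [0.0007 0.0004 0.0638] turn 0.008 tip z 0.1538 force [ 0.3 -0.1 -0.7] tilt 0.02
```

```bash
python3 jog.py '[[0.001,0,0.01,0.008],[0.001,0,0.025,0.008],[0.001,0,0.04,0.008],[0.001,0,0.052,0.008],[0.001,0,0.06,0.008],[0.001,0,0.064,0.008],[0.001,0,0.064,0.008]]'; python3 go.py .626 -.059 .098 -6.4; python3 snap.py w7
```

```text
time: 8.08
position: [0.6248, -0.0585, 0.0973]
tool_rot: [0.746, 0.666, -0.0, -0.001]
contact_force: [0.3, -1.2, -1.1]
grip_width: 0.0299
finger_force: 0.0
8.08 rows: [-0.0004  0.0013 -0.0007] turn -0.002 tip z 0.0893 force [ 0.3 -1.2 -1.1] tilt 0.08
```

View pics/w7.png

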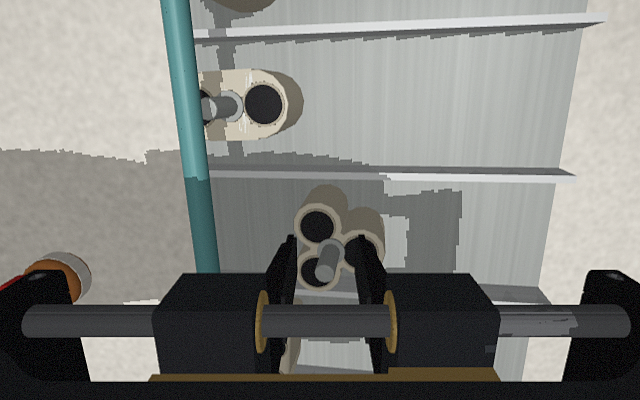

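The pin at (325,255) lies between the fingers (around (285,260) and (372,260)), with no contact. I'll grip it and lift.

```bash
python3 jog.py '[[0,0,0,0],[0,0,0,0],[0,0,0,0],[0,0,0,0],[0,0,0,0],[0,0,0,0],[0,0,0,0],[0,0,0,0]]' 0.004 25; python3 jog.py '[[0,0,-0.005,0],[0,0,-0.015,0],[0,0,-0.03,0],[0,0,-0.05,0],[0,0,-0.07,0],[0,0,-0.09,0],[0,0,-0.1,0],[0,0,-0.1,0]]'; python3 snap.py w8; python3 -c "
from workcell import env
import cv2
c=env.capture('side')['image'][140:260,290:450,::-1];cv2.imwrite('pics/s2.png',cv2.resize(c,(640,480),interpolation=cv2.INTER_CUBIC))"
```

```text
time: 8.8
position: [0.6256, -0.0587, 0.099]
tool_rot: [0.746, 0.666, 0.001, 0.001]
contact_force: [0.2, 0.7, 6.2]
grip_width: 0.0097
finger_force: 24.8
time: 9.47
position: [0.6256, -0.0586, 0.2008]
tool_rot: [0.746, 0.666, 0.001, 0.001]
contact_force: [0.0, 0.1, -1.2]
grip_width: 0.0092
finger_force: 24.7
```

View pics/s2.png

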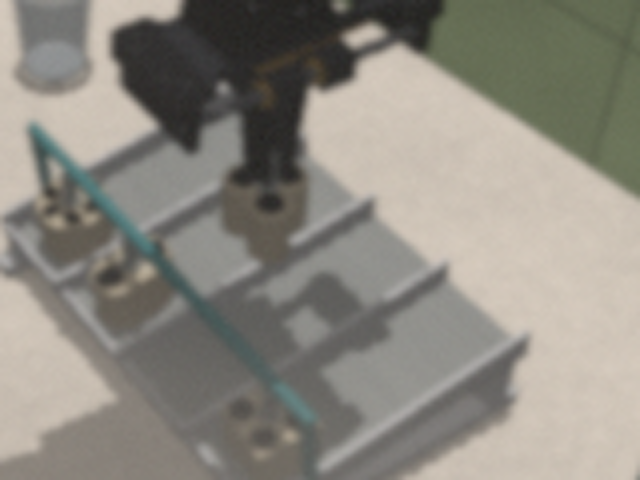

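The adapter hangs upright in the grip at (265,205), clear of the rack. Next I'll measure its underside relative to the TCP and move over the mat.

```bash
python3 - <<'E'
from h import *
import pickle
c=pickle.load(open("pics/w8.pkl","rb"));T=cam(c,c["st"]);v,u=np.mgrid[150:300,230:430];uv=np.stack([u.ravel(),v.ravel()],1);o,d=ray(c,T,uv);z=c["z_map"][uv[:,1],uv[:,0]];p=o+d*z[:,None]
I=c["image"][uv[:,1],uv[:,0]].astype(int);q=p-c["st"]["position"];m=(np.abs(q[:,2]+.015)<.035)&(np.hypot(q[:,0],q[:,1])<.04)&(I[:,0]-I[:,2]>20)
h,b=np.histogram(q[m,2],bins=np.arange(-.05,.02,.002));print([(round(x,3),int(k)) for x,k in zip(b,h) if k])
t=m&(q[:,2]>b[np.argmax(h)]-.004)&(q[:,2]<b[np.argmax(h)]+.006);A=np.c_[q[t,:2],np.ones(t.sum())];print(t.sum(),np.linalg.lstsq(A,q[t,2],rcond=None)[0])
E
python3 go.py .4786 -.3531 .22 -6.4
```

```text
[(np.float64(-0.02), 10), (np.float64(-0.018), 198), (np.float64(-0.016), 125), (np.float64(-0.014), 1)]
334 [ 0.03987393  0.00502561 -0.01646219]
9.57 rows: [-0.3093 -0.1116 -0.0221] turn -0.002 tip z 0.1899 force [ 0.6 -0.1 -0.2] tilt 0.03
```

```bash
python3 jog.py '[[-0.015,-0.005,-0.015,0],[-0.045,-0.016,-0.02,0],[-0.08,-0.028,-0.02,0],[-0.118,-0.042,-0.02,0],[-0.156,-0.056,-0.02,0],[-0.194,-0.07,-0.02,0],[-0.232,-0.084,-0.02,0],[-0.265,-0.096,-0.02,0]]'; python3 go.py .4786 -.3531 .12 -6.4
```

```text
time: 10.23
position: [0.4977, -0.3126, 0.2167]
tool_rot: [0.746, 0.666, -0.0, -0.001]
contact_force: [-0.5, -0.9, -1.1]
grip_width: 0.0092
finger_force: 24.7
10.23 rows: [-0.0425 -0.0141  0.0967] turn -0.003 tip z 0.2087 force [-0.5 -0.9 -1.1] tilt 0.14
```

```bash
python3 jog.py '[[-0.025,-0.008,0,0],[-0.042,-0.014,0.01,0],[-0.042,-0.014,0.035,0],[-0.042,-0.014,0.065,0],[-0.042,-0.014,0.09,0],[-0.042,-0.014,0.1,0],[-0.042,-0.014,0.1,0],[-0.042,-0.014,0.1,0]]'; python3 go.py .4786 -.3531 .0605 -6.4; python3 snap.py w9
```

```text
time: 10.9
position: [0.4809, -0.351, 0.118]
tool_rot: [0.746, 0.666, -0.0, -0.001]
contact_force: [-0.4, 0.2, -0.0]
grip_width: 0.0093
finger_force: 24.7
10.9 rows: [-0.0024 -0.002   0.0575] turn -0.002 tip z 0.11 force [-0.4  0.2 -0. ] tilt 0.07
```

View pics/w9.png

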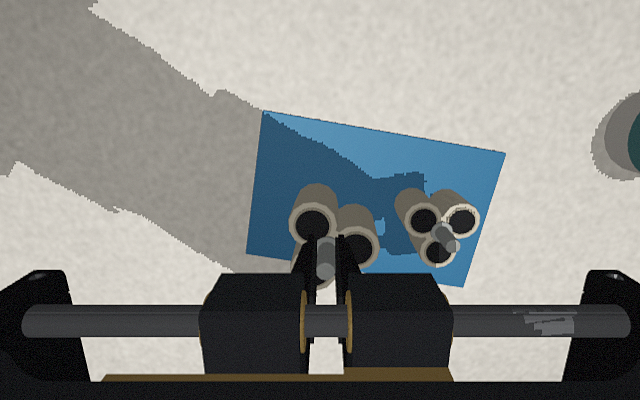

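The held adapter at (325,245) is over the free half, with the sample at (440,230) well clear. I'll lower it slowly until it touches.

```bash
python3 jog.py '[[-0.002,-0.002,0.008,0],[-0.002,-0.002,0.02,0],[-0.002,-0.002,0.032,0],[-0.002,-0.002,0.042,0],[-0.002,-0.002,0.048,0],[-0.002,-0.002,0.051,0],[-0.002,-0.002,0.053,0],[-0.002,-0.002,0.053,0]]'; python3 jog.py '[[0,0,0.001,0],[0,0,0.002,0],[0,0,0.003,0],[0,0,0.003,0]]'; python3 go.py .4786 -.3531 .0605 -6.4
```

```text
time: 11.62
position: [0.4786, -0.3528, 0.065]
tool_rot: [0.746, 0.666, 0.0, -0.0]
contact_force: [0.8, 0.2, -0.7]
grip_width: 0.0091
finger_force: 24.7
time: 11.95
position: [0.4788, -0.3529, 0.0625]
tool_rot: [0.746, 0.666, 0.0, 0.0]
contact_force: [0.9, 0.3, 0.5]
grip_width: 0.0093
finger_force: 24.7
11.95 rows: [-0.0002 -0.0002  0.002 ] turn -0.002 tip z 0.0545 force [0.9 0.3 0.5] tilt 0.04
```

```bash
python3 jog.py '[[0,0,0.0005,0],[0,0,0.001,0],[0,0,0.0015,0],[0,0,0.002,0],[0,0,0.002,0]]'; python3 jog.py '[[0,0,0.0005,0],[0,0,0.001,0],[0,0,0.001,0]]'
```

```text
time: 12.37
position: [0.4799, -0.3532, 0.0617]
tool_rot: [0.746, 0.666, 0.001, 0.002]
contact_force: [3.4, 3.1, 12.5]
grip_width: 0.0092
finger_force: 25.0
time: 12.62
position: [0.4805, -0.3533, 0.0615]
tool_rot: [0.746, 0.666, 0.001, 0.002]
contact_force: [5.3, 5.6, 19.0]
grip_width: 0.0091
finger_force: 25.0
```

```bash
python3 jog.py '[[0,0,-0.001,0],[0,0,-0.0015,0],[0,0,-0.0015,0]]' - 4; python3 jog.py '[[0,0,0,0],[0,0,0,0],[0,0,0,0],[0,0,0,0],[0,0,0,0]]' 0.03; python3 jog.py '[[0,0,-0.005,0],[0,0,-0.02,0],[0,0,-0.05,0],[0,0,-0.085,0],[0,0,-0.12,0],[0,0,-0.14,0],[0,0,-0.14,0]]'; python3 snap.py w10; python3 - <<'E'
from workcell import env
import cv2,numpy as np
t=env.capture("top")["image"][...,::-1];s=env.capture("side")["image"][...,::-1];w=cv2.imread("pics/w10.png")
d=np.zeros((600,800,3),np.uint8);d[:300,:480]=cv2.resize(w[:300],(480,300) if 0 else (480,225))[:225].copy() if 0 else w[:300,80:560]
d[300:600,:400]=cv2.resize(s[280:400,340:500],(400,300));d[300:600,400:]=cv2.resize(t[120:270,260:460],(400,300))
cv2.imwrite("pics/end.png",d)
E
```

```text
time: 12.87
position: [0.479, -0.3529, 0.0612]
tool_rot: [0.746, 0.666, 0.0, 0.001]
contact_force: [2.4, 2.6, 6.7]
grip_width: 0.0097
finger_force: 4.0
time: 13.28
position: [0.4784, -0.3528, 0.0605]
tool_rot: [0.746, 0.666, -0.0, -0.0]
contact_force: [0.3, -0.2, 0.4]
grip_width: 0.0299
finger_force: 0.0
time: 13.87
position: [0.4797, -0.3538, 0.2058]
tool_rot: [0.746, 0.666, 0.0, 0.004]
contact_force: [0.5, -0.3, -1.1]
grip_width: 0.0299
finger_force: 0.0
```

View pics/end.png

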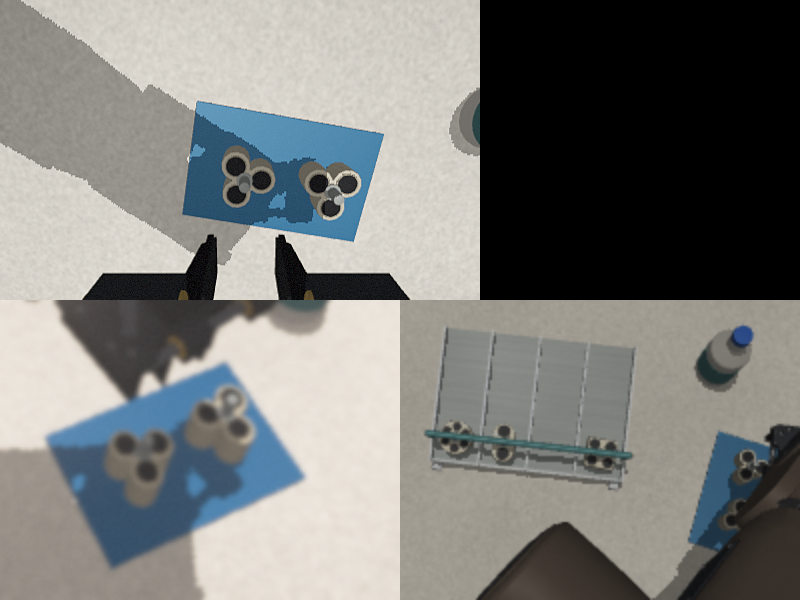

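The adapter stands upright on the free half (wrist view (245,178)) beside the untouched sample. The other three rack adapters, the bottle and the rest of the scene are in place, and the gripper is clear.

```bash
python3 jog.py '[[0,0,0,0],[0,0,0,0],[0,0,0,0]]'; python3 -c "
from workcell import env
print(env.sign_off())"
```

```text
time: 14.27
position: [0.4784, -0.3527, 0.1997]
tool_rot: [0.746, 0.666, -0.0, -0.001]
contact_force: [0.1, 1.4, 0.5]
grip_width: 0.0301
finger_force: 0.0
the job is handed in; nothing more can be done
None
```

I moved the trilobe adapter about 50 mm up its lane, lifted it out and stood it on the mat's free half beside the sample, then handed the job in at about 14 s; no verdict came back. The tool could not tilt to push from the front, so I drew it up by its rear lobe. The final pictures show it upright and released, with the sample, other rack adapters and bottle in place; the tray, beaker and jar were not in them, though nothing went near those.

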